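# Clamp the bone spacer on the centrifuge test spindle

## Robot

A 6-joint arm with a two-finger parallel gripper is mounted at the origin on the work surface. World frame = base frame: x ahead of the robot, y to its left, z up, the work surface at z = 0. Lengths are in m, angles in rad, forces in N, time in s.
With the tool pointing down it reaches from about 0.275 to 0.75 m from the base axis. Payload 10.2 kg.
Tool frame: the origin (TCP) lies midway between the tips of the shut fingers; the grasp point (between the pads) lies 19 mm behind it (grasp_offset is the distance from the TCP to the grasp point, in m); z points along the fingers, y is the line along which they close (so a half turn about z gives the same grasp; the last joint's range is limited). The gripper opens to 88 mm and grips with 3 to 60 N. Pads are 18 mm wide; open, the fingers measure 123 mm over their backs; the gripper's body (75 mm by 187 mm) begins 45 mm behind the grasp point.
Start: joints at [0.949, 0.313, 1.498, -0, 1.331, -0.223], TCP at [0.204, 0.484, 0.239] pointing down, gripper open.
Joint ranges: [-2.94, 2.94], [-0.97, 2.17], [0.19, 2.56], [-1.23, 4.37], [0.02, 3.11], [-2.88, 2.88]. Speed limits (rad/s): [2.39, 2.39, 3.01, 3.14, 3.14, 3.14].

## Interface

Orientations are given as a rotation vector (axis times angle).
In Python, from plant import read_state, snapshot, camera_model, finish_job, recognise, regions_of, grasp_offset gives the robot as it stands. The module is installed in compiled form; this text tells all that it offers.
- The arm moves only by the shell command python3 -m handwheel 'ROWS' [FORCE]. ROWS is JSON, a list of rows, each a list of 7 numbers: the closure, from -1 (fully open) to 1 (shut), then the shift along the tool's x, y, z in cm, then the turn, a rotation vector about the tool's x, y, z in rad. A call has 1 to 12 rows; each row shifts and turns the commanded pose from where the row before left it, along the tool's axes as they then stand; what a row does not reach is not made up. A row lasts 1/12 s, in which the tool goes at most 41.7 mm and 7.16 degrees, less where a joint would pass 70% of its speed; a pose out of reach is approached as far as the arm can. A call with a gripper value outside its range is refused whole. The fingers move at their own pace and stop on an object; FORCE is the grip in N (left out, the last holds). Time passes only in rows, so rows that do not move let the fingers close. It gives the time, the measured TCP pose, the force, the opening and the grip force at its end, in the units of the state.
- read_state(): the state, without advancing time (a new reading comes with each control period).
- snapshot(name): name is "side" or "top" or "wrist"; returns (picture, depth): 400x640x3 uint8, red, green, blue; 400x640 float32, m along the optical axis (not along the pixel's ray), 0 where there is no reading.
- camera_model(name): a dict with "camera_matrix" (3x3 intrinsics, pixels), "T" (4x4, takes a point from camera to world coordinates). Camera axes: x right, y down, z forward; pixel columns grow to the right and rows downward; lengths in m; the calibration is good to about 2 mm. A picture is of the moment at which its call begins: read the wrist's pose just before it. camera_model takes no time and is no camera call; for the wrist camera it gives the pose at the moment of the call.
- finish_job(): hands the job in; it is judged then, once.
Trained networks look in the newest picture that a camera, given by its name, has taken for a name from the list of things; names that differ only in an ending like _2 or _b are one class to them, and where a whole thing is asked for, a point or a joint stands for the part that bears it (a point fixed in the world has none). Each returns a list of dicts, best first, with "score" (0 to 1); they miss things now and then, are a little off and sometimes report something else, mostly with a low value. They report only what shows in the picture. A call takes as long as a camera call.
- recognise(name, camera): "at" ([column, row] in pixels, amid what is visible of it).
- regions_of(name, camera): "region" (400x640 bool, what is visible of it) and "at" ([column, row] in pixels, amid what is visible of it).
The state is a dict: "t": time; "q": joint angles; "dq": joint speeds; "effort": joint torques, N m; "tool_pos": TCP position; "orientation": TCP orientation; "ft_force": force on the tool from outside, world axes, zero at the start; "ft_torque": the same for the moment, N m; "width": finger opening in m; "grasp_force": force on a finger pad.
Only numpy, scipy, OpenCV 4.12 (cv2) and the standard library are available. Lean on these libraries where they do the work, as an engineer would, in place of code of your own. Each camera call takes 0.05 s, during which the arm holds its last target. There are 200 camera calls.

## Task

Draw the long bone tube spacer off its leaning storage peg and slide it down over the top of the upright brass spindle until it stands on the spindle's shoulder. Then slide the notched steel locking ring over the spindle top, its notches passing the cross pin, until it lies flat on the spacer, and give it a quarter turn either way so that the pin holds it down. Keep hold of both parts while they go down rather than letting them fall, and leave everything else on the bench as it lies.

Things in the scene. Friction and masses are not known exactly. Their poses are not given: they have to be found in the camera images.
- spindle: Upright brass test spindle, fixed; origin on the bench top on its axis, z up. From below: flange 104 mm across, 12 high; brass column 60 across up to the shoulder at 60 mm; guide 40 across up to 89 mm, tapering to 28 at 97 mm; neck 28 across up to 121 mm; tip tapering to 16 across, top at 127 mm. The cross pin lies along its x axis. A gauge pillar stands beside it.
- pin (a point): Middle of the steel cross pin through the spindle's neck, 118.5 mm above the bench. The pin is 8 mm thick with round ends, 40 mm from end to end, along the spindle's x axis.
- seat (a point): Centre of the shoulder of the spindle, 60 mm above the bench: the spacer's underside must come to rest here. Axes as the spindle.
- ring_seat (a point): On the spindle axis 100 mm above the bench, level with the top of a seated spacer: the underside of the locking ring must come to rest here. A ring lying here has its top 2.5 mm below the cross pin. Axes as the spindle.
- pillar (a point): Top of the steel gauge pillar, 210 mm above the bench, 100 mm from the spindle axis at 60 degrees (anticlockwise from above) from the spindle's x axis. A brass dial 40 mm across is fixed near its top (175 to 215 mm up), on the side away from the spindle.
- stand: Storage stand, fixed: steel foot 130 x 110 x 16 mm with a dark wooden peg that leans 35 degrees from vertical towards the stand's -x. Origin under the foot on the bench. The peg's face, a disc 68 mm across, has its centre 75 mm straight above the origin; the peg stands 30 mm out of that face, 40 mm across, tapered at its end.
- peg_top (a point): Centre of the free end of the leaning peg. Axes as the stand (z up, not along the peg).
- spacer: Bone tube spacer, pale, 56 mm outside, 44 mm bore, 40 mm long, about 80 g. Origin at the centre of its lower end, z along its bore, out of the upper end. It starts over the leaning peg, resting on the peg's face, its bore axis leaning 35 degrees with the peg; its upper end stands 10 mm past the end of the peg.
- board: Wooden fitting board, fixed, 180 x 220 x 8 mm, origin at the centre of its underside on the bench. On it lie the locking ring in the middle, the tommy bar and the grease tin.
- lock_ring: Steel bayonet locking ring lying flat on the board, 60 mm outside, 32 mm bore, 12 mm thick, about 150 g. Two notches facing each other, 13 mm wide at the bore and reaching out to 44 mm across, lie along its x axis: the spindle's cross pin passes through them. Origin at the centre of its underside, z up. It is locked when its x axis is well across the cross pin.
- tommy_bar: Square dark iron bar 150 x 12 x 12 mm along its x, lying on the board beside the ring; origin at the centre of its underside. Leave alone.
- grease_tin: Brass tin 44 mm across, 50 mm high, standing on the board on the ring's other side; origin under its centre. Leave alone.
- rotor_head: Brass rotor head 84 mm across, 50 mm high; origin under its centre. Leave alone.
- plain_collar: Plain steel collar 60 mm across, 12 mm thick, 36 mm round bore without notches: not the locking ring. Leave alone.
- short_spacer: Bone tube of the same bore but only 20 mm long, standing on the bench: not the one wanted. Leave alone.

How it is judged:
By the outcome, as a careful person would: the job done as asked, in the order asked, and still so for the second after the job is handed in, with the robot touching nothing.
It also fails if it takes over 72 s, if anything falls off the work surface, if the arm or the gripper's body presses on something with over 40 N, if the wrist force passes 120 N, or if a joint passes its speed limit or range.

## Working session

There is one attempt and no reset: what is moved stays moved. The work goes in short steps, Python scripts to look and compute and a shell command to move; the robot and the scene stay as the last step left them, time stands still between calls to the robot, and variables do not carry over. Pictures are saved under pics/ and viewed, at most 10 in all, crops included, and the job is handed in when it is done.

```bash
mkdir -p pics
cat > h.py <<'E'
import numpy as np, cv2
from plant import *
from scipy.spatial.transform import Rotation as R
np.set_printoptions(precision=4,suppress=True)
def cloud(name,d):
    m=camera_model(name);K=np.array(m["camera_matrix"]);T=np.array(m["T"])
    v,u=np.mgrid[:400,:640]
    P=np.stack([(u-K[0,2])/K[0,0]*d,(v-K[1,2])/K[1,1]*d,d],-1)
    W=P@T[:3,:3].T+T[:3,3]; W[d<=0]=np.nan
    return W
def proj(name,p):
    m=camera_model(name);K=np.array(m["camera_matrix"]);T=np.array(m["T"])
    c=T[:3,:3].T@(np.asarray(p)-T[:3,3]); x=K@c; return x[:2]/x[2]
def save(name,im): cv2.imwrite(name,im[:,:,::-1])
E
cat > a.py <<'E'
from h import *
s=read_state(); print(s["t"],s["tool_pos"],s["orientation"],s["width"],s["ft_force"])
print(grasp_offset if not callable(grasp_offset) else grasp_offset())
for c in ["top","side"]:
    im,d=snapshot(c); save(f"pics/{c}0.png",im); W=cloud(c,d); np.savez(f"{c}0.npz",im=im,d=d,W=W)
    for n in ["spindle","stand","spacer","board","lock_ring","plain_collar","short_spacer","tommy_bar","grease_tin","rotor_head"]:
        for r in regions_of(n,c)[:2]:
            g=r["region"]; p=W[g]; p=p[~np.isnan(p[:,0])]
            if len(p)>5: print(c,n,round(r["score"],2),np.round(r["at"]),g.sum(),"med",np.median(p,0),"lo",np.percentile(p,2,axis=0),"hi",np.percentile(p,98,axis=0))
E
python3 a.py
```

```text
0.0 [0.2037 0.4836 0.2382] [-0.6221 -3.0788  0.0018] 0.08784440160714053 [-0.2115  0.1566  0.3933]
0.0187
top spindle 0.74 [314. 153.] 1619 med [ 0.6528 -0.0103  0.0151] lo [ 0.602  -0.0729  0.003 ] hi [0.6928 0.0819 0.2125]
top stand 0.7 [204. 231.] 1687 med [0.4426 0.276  0.0164] lo [0.363  0.2302 0.0004] hi [0.4962 0.3477 0.1015]
top board 0.68 [426. 214.] 4572 med [ 0.4834 -0.3176  0.0079] lo [ 0.3942 -0.4223  0.0009] hi [ 0.5758 -0.2109  0.0143]
top lock_ring 0.58 [433. 215.] 250 med [ 0.4805 -0.3156  0.0194] lo [ 0.4536 -0.3409  0.009 ] hi [ 0.5074 -0.2853  0.025 ]
top plain_collar 0.76 [323. 257.] 260 med [ 0.3649 -0.0457  0.0112] lo [ 0.3358 -0.0748 -0.0023] hi [ 0.3918 -0.0215  0.0174]
top short_spacer 0.43 [459. 214.] 276 med [ 0.4851 -0.3984  0.0558] lo [ 0.4666 -0.4389 -0.0014] hi [ 0.5063 -0.3802  0.0625]
top tommy_bar 0.66 [403. 206.] 194 med [ 0.5073 -0.2502  0.0192] lo [ 0.4294 -0.2619  0.0129] hi [ 0.5643 -0.2362  0.0252]
top tommy_bar 0.61 [292. 262.] 140 med [0.3763 0.055  0.0186] lo [ 0.3547  0.0346 -0.0047] hi [0.408  0.0826 0.0251]
top grease_tin 0.65 [460. 215.
[... 716 characters left out ...]
 0.4679 -0.3407  0.0077] lo [ 0.3916 -0.432   0.0042] hi [ 0.5723 -0.2143  0.0105]
side lock_ring 0.61 [331. 330.] 536 med [ 0.4803 -0.3162  0.0187] lo [ 0.4518 -0.3431  0.0067] hi [ 0.5088 -0.2876  0.0223]
side plain_collar 0.8 [248. 269.] 302 med [ 0.3629 -0.0606  0.0104] lo [ 0.3359 -0.0807  0.0004] hi [ 0.3897 -0.0286  0.0139]
side short_spacer 0.58 [248. 232.] 352 med [0.3802 0.0621 0.0109] lo [ 0.3532  0.031  -0.0026] hi [0.4095 0.0965 0.0208]
side grease_tin 0.77 [351. 366.] 661 med [ 0.4814 -0.4141  0.0538] lo [ 0.4647 -0.4244  0.0129] hi [ 0.5022 -0.3881  0.0599]
side rotor_head 0.64 [287. 238.] 704 med [ 0.4689 -0.0059  0.0317] lo [ 0.4331 -0.0312  0.0115] hi [0.5101 0.0406 0.0512]
```

View pics/top0.png

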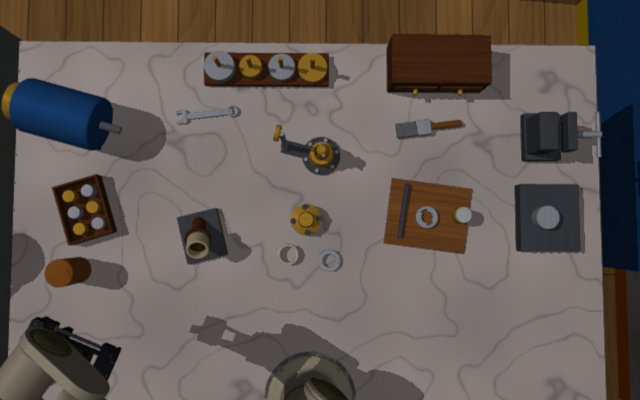

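View pics/side0.png

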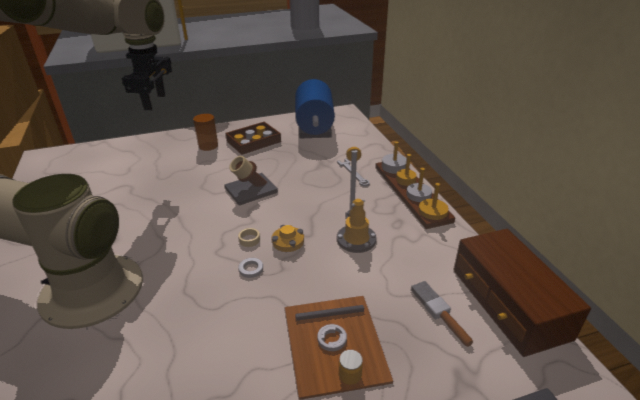

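The top view shows the spacer at (198,240) leaning toward image-bottom (-x), the spindle at (321,153) with its pillar and dial at (278,132), and the ring at (427,216) between the bar (404,208) and the tin (462,214). The side view agrees. Next I'll get rough geometry from the depth data.

```bash
cat > b.py <<'E'
from h import *
from scipy.optimize import least_squares
Ws=[np.load(f"{c}0.npz")["W"].reshape(-1,3) for c in ["top","side"]]
for c,W in zip(["top","side"],Ws):
    W=W[~np.isnan(W[:,0])]
    def box(x0,x1,y0,y1,z0,z1): return W[(W[:,0]>x0)&(W[:,0]<x1)&(W[:,1]>y0)&(W[:,1]<y1)&(W[:,2]>z0)&(W[:,2]<z1)]
    for nm,b in [("bench",(.5,.6,-.1,.1,-.02,.02)),("pil",(.55,.8,-.12,.2,.135,.25)),("flange",(.57,.72,-.12,.06,.007,.018)),("column",(.57,.72,-.12,.06,.025,.05)),("neck",(.57,.72,-.08,.03,.1,.135))]:
        p=box(*b)
        if len(p): print(c,nm,len(p),p.mean(0),p.min(0),p.max(0))
        if nm=="pil": 
            for z0,z1 in [(.135,.165),(.165,.25)]:
                q=p[(p[:,2]>z0)&(p[:,2]<z1)]
                if len(q): print("   ",z0,len(q),q.mean(0),q.std(0))
        if nm in("flange","column") and len(p)>10:
            r={"flange":.052,"column":.03}[nm]
            if nm=="flange": print("  minEnc",cv2.minEnclosingCircle(p[:,:2].astype(np.float32)))
    p=box(.33,.53,.18,.38,.010,.022); rc=cv2.minAreaRect(p[:,:2].astype(np.float32)); print(c,"foot",len(p),rc)
    p=box(.33,.53,.18,.38,.04,.14); print(c,"pegspacer",p.mean(0),p.max(0))
    p=box(.43,.53,-.365,-.27,.014,.026); print(c,"ring",len(p),p.mean(0),cv2.minEnclosingCircle(p[:,:2].astype(np.float32)))
E
python3 b.py
```

```text
top bench 2542 [ 0.552  -0.0004 -0.0003] [ 0.502  -0.0986 -0.0103] [0.5999 0.0988 0.0193]
top pil 155 [0.6712 0.0744 0.2012] [0.6551 0.062  0.1352] [0.6923 0.0874 0.2194]
    0.135 11 [0.6672 0.0666 0.1472] [0.0022 0.0037 0.0081]
    0.165 144 [0.6715 0.075  0.2053] [0.0093 0.0066 0.0114]
top flange 787 [ 0.6484 -0.0147  0.0117] [ 0.5781 -0.1194  0.007 ] [0.7153 0.0577 0.018 ]
  minEnc ((0.6532677412033081, -0.03085017018020153), 0.09491653740406036)
top column 23 [ 0.6223 -0.0244  0.0357] [ 0.6142 -0.0533  0.0255] [0.6392 0.0004 0.0492]
top neck 116 [ 0.646  -0.0275  0.1229] [ 0.6286 -0.0402  0.1011] [ 0.6667 -0.0146  0.1309]
top foot 1170 ((0.4337701201438904, 0.27313101291656494), (0.12974883615970612, 0.14592796564102173), 13.86059856414795)
top pegspacer [0.4169 0.2844 0.0927] [0.4663 0.3216 0.1263]
top ring 266 [ 0.4799 -0.3128  0.0192] ((0.47660118341445923, -0.3200758695602417), 0.05406046658754349)
side bench 1778 [ 0.553  -0.0106 -0.0002] [ 0.5004 -0.1    -0.0057] [0.6    0.1    0.0199]
side pil 263 [0.6709 0.0682 0.1875] [0.6547 0.058  0.1357] [0.6915 0.0864 0.2166]
    0.135 51 [0.6701 0.0629 0.1506] [0.0037 0.0024 0.0088]
    0.165 212 [0.6711 0.0695 0.1963] [0.0091 0.0064 0.0125]
side flange 465 [ 0.6405 -0.0465  0.0122] [ 0.5947 -0.0831  0.007 ] [0.6976 0.0595 0.018 ]
  minEnc ((0.6467829942703247, -0.011232836171984673), 0.07232271134853363)
side column 178 [ 0.6373 -0.0504  0.0375] [ 0.6165 -0.0615  0.0251] [ 0.6754 -0.0241  0.0499]
side neck 141 [ 0.6442 -0.0357  0.1169] [ 0.6274 -0.0454  0.1001] [ 0.6674 -0.0198  0.1294]
side foot 751 ((0.4293632507324219, 0.287765234708786), (0.13229843974113464, 0.11509120464324951), 14.011820793151855)
side pegspacer [0.4149 0.2744 0.0858] [0.4618 0.3119 0.122 ]
side ring 423 [ 0.4797 -0.3164  0.0191] ((0.4796257019042969, -0.31434938311576843), 0.031045932322740555)
```

```bash
cat >> h.py <<'E'
def plan(p,Rt,s=None,rowmm=40,rowdeg=7):
    """print turn (in place) then shift rows to take tool to p,Rt"""
    s=s or read_state(); R0=R.from_rotvec(s["orientation"]); rv=(R0.inv()*Rt).as_rotvec()
    n=int(np.ceil(np.degrees(np.linalg.norm(rv))/rowdeg)); sh=Rt.inv().apply(np.asarray(p)-s["tool_pos"])*100
    m=int(np.ceil(np.linalg.norm(sh)*10/rowmm))
    print("turn",rv,"rows",n,"each",rv/max(n,1)); print("shift cm",sh,"rows",m,"each",sh/max(m,1))
def frame(z,y):
    z=np.array(z,float);z/=np.linalg.norm(z);y=np.array(y,float);y-=z*(y@z);y/=np.linalg.norm(y)
    return R.from_matrix(np.stack([np.cross(y,z),y,z],1))
E
python3 - <<'E'
from h import *
c,s=np.cos(np.radians(14)),np.sin(np.radians(14)); L=np.radians(35)
a=np.array([-np.sin(L)*c,-np.sin(L)*s,np.cos(L)])
plan(np.array([.408,.279,.108])+.12*a,frame(-a,[c,s,0]))
st=read_state();T=np.array(camera_model("wrist")["T"]);Rt=R.from_rotvec(st["orientation"]).as_matrix()
print("cam in tool",Rt.T@(T[:3,3]-st["tool_pos"]),"\n",Rt.T@T[:3,:3],camera_model("wrist")["camera_matrix"])
E
```

```text
turn [-0.5659 -0.2831  0.8978] rows 9 each [-0.0629 -0.0315  0.0998]
shift cm [-24.8088   4.6677   7.2243] rows 7 each [-3.5441  0.6668  1.032 ]
cam in tool [ 0.0833 -0.0005 -0.1462] 
 [[ 0.0009 -0.9477 -0.3193]
 [ 1.      0.0008  0.0003]
 [-0.     -0.3193  0.9477]] [[278.244    0.     324.6327]
 [  0.     278.244  198.6634]
 [  0.       0.       1.    ]]
```

```bash
python3 -m handwheel '[[-1,0,0,0,-0.063,-0.0315,0.0998],[-1,0,0,0,-0.063,-0.0315,0.0998],[-1,0,0,0,-0.063,-0.0315,0.0998],[-1,0,0,0,-0.063,-0.0315,0.0998],[-1,0,0,0,-0.063,-0.0315,0.0998],[-1,0,0,0,-0.063,-0.0315,0.0998],[-1,0,0,0,-0.063,-0.0315,0.0998],[-1,0,0,0,-0.063,-0.0315,0.0998],[-1,0,0,0,-0.063,-0.0315,0.0998]]' 20 && python3 -m handwheel '[[-1,-3.6,0.7,1,0,0,0],[-1,-3.6,0.7,1,0,0,0],[-1,-3.6,0.7,1,0,0,0],[-1,-3.6,0.7,1,0,0,0],[-1,-3.6,0.7,1,0,0,0],[-1,-3.6,0.7,1,0,0,0],[-1,-3.2,0.6,1,0,0,0],[-1,0,0,0,0,0,0],[-1,0,0,0,0,0,0]]'
cat > c.py <<'E'
from h import *
import sys
tag=sys.argv[1]
s=read_state(); print(s["t"],s["tool_pos"],s["orientation"])
im,d=snapshot("wrist"); W=cloud("wrist",d); save(f"pics/{tag}.png",im)
np.savez(f"{tag}.npz",im=im,d=d,W=W,pos=s["tool_pos"],rv=s["orientation"],T=np.array(camera_model("wrist")["T"]))
for n in sys.argv[2:]:
    for r in regions_of(n,"wrist")[:1]:
        g=r["region"]; p=W[g]; p=p[~np.isnan(p[:,0])]; np.save(f"{tag}_{n}.npy",g)
        if len(p)>5: print(n,round(r["score"],2),np.round(r["at"]),g.sum(),"med",np.median(p,0),"lo",np.percentile(p,2,axis=0),"hi",np.percentile(p,98,axis=0))
E
python3 c.py w1 spacer stand
```

```text
t: 1.85
tool_pos: [0.2038, 0.4835, 0.2389]
orientation: [1.635, 2.148, 0.654]
ft_force: [-0.1, 0.3, -0.9]
width: 0.0885
grasp_force: 0.0
t: 2.6
tool_pos: [0.3471, 0.2646, 0.2101]
orientation: [1.636, 2.148, 0.648]
ft_force: [-0.2, 0.4, 0.9]
width: 0.0881
grasp_force: 0.0
2.6 [0.3471 0.2646 0.2101] [1.6361 2.1485 0.6479]
spacer 0.85 [303. 200.] 1507 med [0.3997 0.2813 0.1001] lo [0.3749 0.2579 0.0749] hi [0.4209 0.3131 0.1209]
stand 0.81 [286. 163.] 6832 med [0.4004 0.2985 0.0163] lo [0.3587 0.2324 0.007 ] hi [0.4758 0.3486 0.1047]
```

View pics/w1.png

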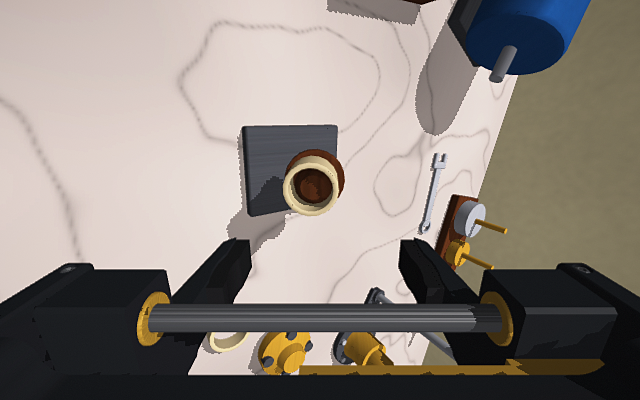

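The spacer's open end is at (312,187), with the fingers at about (240,260) and (415,260) on either side. Next I'll fit the rim plane and circle.

```bash
cat > d.py <<'E'
from h import *
from scipy.optimize import least_squares
z=np.load("w1.npz");W=z["W"];g=np.load("w1_spacer.npy")
g=cv2.erode(g.astype(np.uint8),np.ones((3,3)))>0
p=W[g];p=p[~np.isnan(p[:,0])]
c,s=np.cos(np.radians(14)),np.sin(np.radians(14)); L=np.radians(35)
a=np.array([-np.sin(L)*c,-np.sin(L)*s,np.cos(L)])
for it in range(8):
    h=p@a; h0=np.percentile(h,90) if it==0 else np.median(p[m]@a)
    m=abs(h-h0)<.005; q=p[m]; u,sv,vt=np.linalg.svd(q-q.mean(0)); n=vt[2]*np.sign(vt[2]@a); 
    if it>3: pass
    a=n if it<6 else a
print("normal",a,"tilt",np.degrees(np.arccos(a[2])),"dir",np.degrees(np.arctan2(-a[1],-a[0])),len(q),"rms",sv[2]/len(q)**.5)
yaw=np.arctan2(-a[1],-a[0])
for nm,(b) in {"fit":a,"nom14":np.array([-np.sin(L)*c,-np.sin(L)*s,np.cos(L)])}.items():
    F=frame(-b,[0,1,0]).as_matrix(); l=q@F; rr=lambda v:np.hypot(l[:,0]-v[0],l[:,1]-v[1])
    f=lambda v:np.maximum(rr(v)-.028,0)+np.maximum(.022-rr(v),0)
    r=least_squares(f,np.median(l[:,:2],0)); C=F@[r.x[0],r.x[1],np.median(l[:,2])]
    rad=rr(r.x);print(nm,"upper centre",C,"cost",r.cost,"rad",np.percentile(rad,[2,50,98]))
    print("  foot of bore -> stand origin est",C-.04*b-[0,0,.075])
V=W.reshape(-1,3);k=(V[:,2]>.011)&(V[:,2]<.021)&(abs(V[:,0]-.43)<.1)&(abs(V[:,1]-.285)<.1)
print(cv2.minAreaRect(V[k][:,:2].astype(np.float32)))
E
python3 d.py
```

```text
normal [-0.5552 -0.1478  0.8185] tilt 35.066666597209654 dir 14.903693309240941 745 rms 0.0013891534038029901
fit upper centre [0.3961 0.2835 0.1066] cost 1.4478608422120617e-07 rad [0.0222 0.0243 0.0269]
  foot of bore -> stand origin est [ 0.4183  0.2894 -0.0011]
nom14 upper centre [0.3961 0.2835 0.1067] cost 1.4366420023580084e-07 rad [0.0222 0.0243 0.0269]
  foot of bore -> stand origin est [ 0.4184  0.2891 -0.0011]
((0.42850425839424133, 0.29121118783950806), (0.12998726963996887, 0.1093812882900238), 14.17014217376709)
```

Run:
```python
from h import *
c,s=np.cos(np.radians(14.2)),np.sin(np.radians(14.2)); L=np.radians(35)
a=np.array([-np.sin(L)*c,-np.sin(L)*s,np.cos(L)]);C=np.array([.396,.2835,.107])
plan(C-.0277*a,frame(-a,[c,s,0]))
```

```text
turn [-0.0175 -0.0058  0.026 ] rows 1 each [-0.0175 -0.0058  0.026 ]
shift cm [ 0.3621 -1.5757 14.2518] rows 4 each [ 0.0905 -0.3939  3.5629]
```

```bash
python3 -m handwheel '[[-1,0.36,-1.58,0,-0.0175,-0.006,0.026],[-1,0,0,3,0,0,0],[-1,0,0,3,0,0,0],[-1,0,0,3,0,0,0],[-1,0,0,2.5,0,0,0],[-1,0,0,1.5,0,0,0],[-1,0,0,1.25,0,0,0],[-1,0,0,0,0,0,0],[-1,0,0,0,0,0,0]]' 20
python3 - <<'E'
from h import *
c,s=np.cos(np.radians(14.2)),np.sin(np.radians(14.2)); L=np.radians(35)
a=np.array([-np.sin(L)*c,-np.sin(L)*s,np.cos(L)]);C=np.array([.396,.2835,.107])
plan(C-.0277*a,frame(-a,[c,s,0]))
E
```

```text
t: 3.5
tool_pos: [0.4109, 0.2869, 0.084]
orientation: [1.651, 2.123, 0.667]
ft_force: [0.8, 0.2, -0.7]
width: 0.0877
grasp_force: 0.0
turn [-0.0012  0.0001  0.0011] rows 1 each [-0.0012  0.0001  0.0011]
shift cm [0.0335 0.0616 0.0111] rows 1 each [0.0335 0.0616 0.0111]
```

```bash
python3 -m handwheel '[[-1,0.03,0.06,0,0,0,0],[1,0,0,0,0,0,0],[1,0,0,0,0,0,0],[1,0,0,0,0,0,0],[1,0,0,0,0,0,0],[1,0,0,0,0,0,0],[1,0,0,0,0,0,0],[1,0,0,0,0,0,0],[1,0,0,0,0,0,0]]' 25
```

```text
t: 4.25
tool_pos: [0.4122, 0.2862, 0.0848]
orientation: [1.652, 2.119, 0.668]
ft_force: [-3.2, -1.8, 6.2]
width: 0.0544
grasp_force: 25.0
```

```bash
python3 -m handwheel '[[1,0,0,-0.4,0,0,0],[1,0,0,-0.8,0,0,0],[1,0,0,-1,0,0,0],[1,0,0,-1,0,0,0],[1,0,0,-1,0,0,0],[1,0,0,-1.5,0,0,0],[1,0,0,-2,0,0,0],[1,0,0,-2,0,0,0],[1,0,0,-2,0,0,0],[1,0,0,0,0,0,0]]' && python3 c.py w2 spacer
```

```text
t: 5.08
tool_pos: [0.3466, 0.2702, 0.1829]
orientation: [1.651, 2.118, 0.672]
ft_force: [1.3, 0.6, -0.7]
width: 0.0542
grasp_force: 25.0
5.0833 [0.3466 0.2702 0.1829] [1.6506 2.1179 0.6725]
spacer 0.81 [323. 272.] 7473 med [0.3396 0.2705 0.1912] lo [0.3109 0.2454 0.1631] hi [0.3693 0.2963 0.2183]
```

View pics/w2.png

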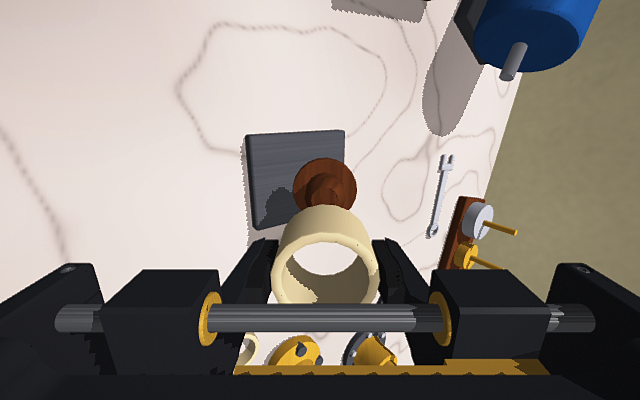

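The spacer is clear of the peg and held at (325,270). Next I'll fit its pose in the tool frame.

```bash
cat > e.py <<'E'
from h import *
import sys
from scipy.optimize import least_squares
def tubefit(tag):
    z=np.load(f"{tag}.npz");W=z["W"];g=np.load(f"{tag}_spacer.npy")
    g=cv2.erode(g.astype(np.uint8),np.ones((3,3)))>0
    p=W[g];p=p[~np.isnan(p[:,0])]; l=R.from_rotvec(z["rv"]).inv().apply(p-z["pos"])
    # solid tube signed-distance; up axis = -z tool
    def res(v):
        u=np.array([v[3],v[4],-1]);u/=np.linalg.norm(u); dd=l-[v[0],v[1],0]; h=dd@u; rr=np.linalg.norm(dd-h[:,None]*u,axis=1)
        dr=abs(rr-.025)-.003; dh=abs(h-(v[2]-.02))-.02
        return np.where((dr>0)|(dh>0),np.hypot(np.maximum(dr,0),np.maximum(dh,0)),np.maximum(dr,dh))
    r=least_squares(res,[0,0,.0277,0,0],loss="soft_l1",f_scale=.001)
    print(len(l),"x,y at tcp level %.4f %.4f top above tcp %.4f tilt %.3f %.3f"%tuple(r.x),"rms",np.sqrt(np.mean(res(r.x)**2)))
    return r.x
if __name__=="__main__": tubefit(sys.argv[1])
E
python3 e.py w2
```

```text
6832 x,y at tcp level -0.0014 -0.0005 top above tcp 0.0258 tilt -0.006 0.001 rms 0.0034371249285892365
```

Run:
```python
from h import *
c,s=np.cos(np.radians(14)),np.sin(np.radians(14))
Rt=frame([0,0,-1],[c,s,0]); print(Rt.as_matrix())
plan([.665,-.108,.22],Rt)
```

```text
[[-0.2419  0.9703  0.    ]
 [ 0.9703  0.2419  0.    ]
 [ 0.      0.     -1.    ]]
turn [ 0.6117 -0.0003  0.002 ] rows 6 each [ 0.102  -0.0001  0.0003]
shift cm [-44.3641  21.6831  -3.9434] rows 13 each [-3.4126  1.6679 -0.3033]
```

```bash
python3 -m handwheel '[[1,0,0,-0.5,0.102,0,0],[1,0,0,-0.5,0.102,0,0],[1,0,0,-0.5,0.102,0,0],[1,0,0,-0.5,0.102,0,0],[1,0,0,-0.5,0.102,0,0],[1,0,0,-0.5,0.102,0,0],[1,0,0,-1.5,0,0,0],[1,0,0,0,0,0,0]]' && python3 -m handwheel '[[1,-2.4,1.2,0,0,0,0],[1,-3.4,1.7,0,0,0,0],[1,-3.7,1.8,0,0,0,0],[1,-3.7,1.8,0,0,0,0],[1,-3.7,1.8,0,0,0,0],[1,-3.7,1.8,0,0,0,0],[1,-3.7,1.8,0,0,0,0],[1,-3.7,1.8,0,0,0,0],[1,-3.7,1.8,0,0,0,0],[1,-3.7,1.8,0,0,0,0],[1,-3.7,1.8,0,0,0,0],[1,-3.7,1.8,0,0,0,0]]' && python3 -m handwheel '[[1,-1,0.5,0,0,0,0],[1,0,0,0,0,0,0],[1,0,0,0,0,0,0],[1,0,0,0,0,0,0]]' && python3 c.py w3 spacer spindle && python3 e.py w3
```

```text
t: 5.85
tool_pos: [0.3391, 0.2675, 0.2233]
orientation: [1.933, 2.475, -0.002]
ft_force: [0.8, 0.8, -0.1]
width: 0.0546
grasp_force: 25.0
t: 6.85
tool_pos: [0.645, -0.0988, 0.2208]
orientation: [-1.932, -2.475, 0.004]
ft_force: [1.4, -0.9, -0.1]
width: 0.0546
grasp_force: 25.0
t: 7.18
tool_pos: [0.6509, -0.1042, 0.2223]
orientation: [-1.93, -2.477, 0.003]
ft_force: [0.4, 0.6, -1.3]
width: 0.0546
grasp_force: 25.0
7.1833 [ 0.6509 -0.1042  0.2223] [-1.9303 -2.4769  0.0028]
spacer 0.71 [324. 274.] 7398 med [ 0.6494 -0.0995  0.2382] lo [ 0.6251 -0.1273  0.2119] hi [ 0.6757 -0.0776  0.2507]
spindle 0.73 [351.  97.] 8005 med [ 0.6544 -0.0126  0.0142] lo [ 0.6031 -0.0728  0.0096] hi [0.6919 0.0683 0.128 ]
6749 x,y at tcp level -0.0011 -0.0002 top above tcp 0.0275 tilt -0.004 0.000 rms 0.0004386176197858391
```

View pics/w3.png

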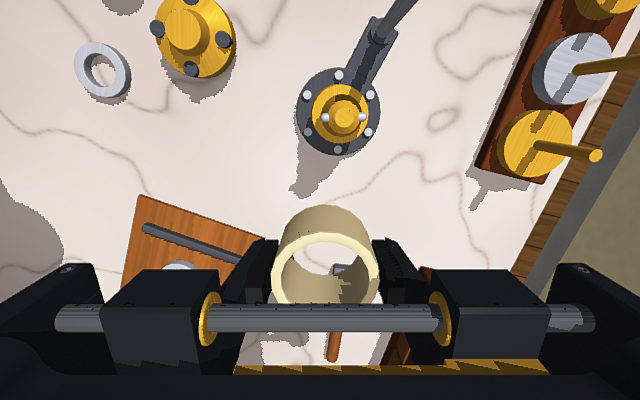

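The spindle shows at (345,117), with its pin ends at (325,118) and (362,117), so the pin runs almost along tool y. The spacer is upright in the fingers. Next I'll fit the spindle.

```bash
cat > f.py <<'E'
from h import *
import sys
from scipy.optimize import least_squares
tag=sys.argv[1]
z=np.load(f"{tag}.npz");V=z["W"].reshape(-1,3);V=V[~np.isnan(V[:,0])]
prof=np.array([(0,127),(8,127),(14,121),(14,97),(20,89),(20,60),(30,60),(30,12),(52,12)])/1e3
def dist(r,h):
    P=np.stack([r,h],1);best=np.full(len(r),9.)
    for A,B in zip(prof[:-1],prof[1:]):
        d=B-A;t=np.clip((P-A)@d/(d@d),0,1);best=np.minimum(best,np.linalg.norm(P-A-t[:,None]*d,axis=1))
    return best
c=np.array([.647,-.028,0.])
for it in range(4):
    r=np.hypot(V[:,0]-c[0],V[:,1]-c[1]);h=V[:,2]-c[2]
    m=(r<.05)&(h>.006)&~((r>.012)&(h>.110))&~((r>.032)&(h>.015))&~((r>.022)&(h>.064))
    q=V[m]; f=lambda v:dist(np.hypot(q[:,0]-v[0],q[:,1]-v[1]),q[:,2]-v[2])
    s=least_squares(f,c,loss="soft_l1",f_scale=.001);c=s.x
print("spindle",c,len(q),"rms",np.sqrt(np.mean(f(c)**2)))
m=(r<.022)&(r>.013)&(h>.113)&(h<.126);p=V[m][:,:2]-c[:2];u=np.linalg.svd(p)[2][0];print("pin pts",len(p),"yaw",np.degrees(np.arctan2(u[1],u[0]))%180,"along",np.ptp(p@u),"mid",(p@u).max()+(p@u).min())
m=(V[:,2]>.1)&(abs(V[:,0]-.672)<.06)&(abs(V[:,1]-.068)<.04);print("pillar-ish",m.sum(),V[m].mean(0) if m.any() else "")
E
python3 f.py w3
```

```text
spindle [ 0.6478 -0.0292  0.0007] 4782 rms 0.0007323430354306481
pin pts 212 yaw 15.955587010333154 along 0.039599020068134816 mid 6.653777321374149e-05
pillar-ish 255 [0.6714 0.0619 0.1159]
```

```bash
python3 -m handwheel '[[1,0,0,-2,0,0,0],[1,0,0,-2,0,0,0],[1,3.75,-0.17,0,0,0,0],[1,3.75,-0.17,0,0,0,0],[1,3.75,-0.17,0,0,0,0],[1,3.75,-0.17,0,0,0,0],[1,0,0,0,0,0,0.1193],[1,0,0,0,0,0,0.1193],[1,0,0,0,0,0,0.1193],[1,0,0,0,0,0,0.1193],[1,0,0,0,0,0,0.1193],[1,0,0,0,0,0,0.1193]]' && python3 -m handwheel '[[1,0,0,0,0,0,0.1193],[1,0,0,0,0,0,0.1193],[1,0,0,0,0,0,0.1193],[1,0,0,0,0,0,0.1193],[1,0,0,0,0,0,0.1193],[1,0,0,0,0,0,0.1193],[1,0,0,0,0,0,0.1193],[1,0,0,0,0,0,0.1193],[1,0,0,0,0,0,0.1193],[1,0,0,0,0,0,0.1193],[1,0,0,0,0,0,0.1193],[1,0,0,0,0,0,0.1193]]' && python3 -m handwheel '[[1,0,0,0,0,0,0.1193],[1,0,0,0,0,0,0.1193],[1,0,0,0,0,0,0.1193],[1,0,0,0,0,0,0.1193],[1,0,0,0,0,0,0.1193],[1,0,0,0,0,0,0.1193],[1,0,0,0,0,0,0],[1,0,0,0,0,0,0],[1,0,0,0,0,0,0]]' && python3 c.py w4 spacer spindle && python3 e.py w4; python3 f.py w4; python3 -c "
from h import *;print(np.array(read_state()['q']))"
```

```text
t: 8.33
tool_pos: [0.6079, 0.0394, 0.2635]
orientation: [2.681, 1.637, -0.001]
ft_force: [-0.1, -0.0, -0.9]
width: 0.0543
grasp_force: 25.0
t: 9.33
tool_pos: [0.6079, 0.0393, 0.2635]
orientation: [3.097, -0.524, -0.001]
ft_force: [-0.6, -0.5, -2.0]
width: 0.0544
grasp_force: 25.0
t: 10.08
tool_pos: [0.6082, 0.039, 0.2633]
orientation: [2.724, -1.564, -0.0]
ft_force: [1.1, -0.3, -0.3]
width: 0.0542
grasp_force: 25.0
10.0833 [0.6082 0.039  0.2633] [ 2.7235 -1.5636 -0.0004]
spacer 0.95 [323. 276.] 7107 med [0.6115 0.0332 0.2788] lo [0.5851 0.0115 0.2536] hi [0.6346 0.061  0.2911]
spindle 0.83 [304. 130.] 8037 med [ 0.6641 -0.0038  0.0591] lo [ 0.6047 -0.0742  0.0015] hi [0.6939 0.0819 0.214 ]
6470 x,y at tcp level -0.0005 0.0004 top above tcp 0.0270 tilt -0.005 0.000 rms 0.0004368684870573362
spindle [ 0.6481 -0.0297  0.0001] 3943 rms 0.0007618413250351809
pin pts 155 yaw 16.56976773493568 along 0.039334656309544844 mid -0.0002888986920017225
pillar-ish 35443 [0.6635 0.0469 0.3339]
[-0.1279  0.4905  1.1776 -0.001   1.4744  2.4873]
```

Run:
```python
from h import *
y=np.radians(-150);Rt=frame([0,0,-1],[np.cos(y),np.sin(y),0])
t=np.array([.6480,-.0296,.165])-Rt.apply([-.0005,.0004,0]); print(t); plan(t,Rt)
```

```text
[ 0.6486 -0.0298  0.165 ]
turn [ 0.0013 -0.0002  0.0029] rows 1 each [ 0.0013 -0.0002  0.0029]
shift cm [ 7.9571 -0.0621  9.8142] rows 4 each [ 1.9893 -0.0155  2.4535]
```

```bash
python3 -m handwheel '[[1,2,0,0,0,0,0],[1,3,-0.06,0,0,0,0],[1,2.96,0,0,0,0,0],[1,0,0,3,0,0,0],[1,0,0,3,0,0,0],[1,0,0,2.3,0,0,0],[1,0,0,1.5,0,0,0],[1,0,0,0,0,0,0],[1,0,0,0,0,0,0],[1,0,0,0,0,0,0]]' && python3 c.py w5 spacer spindle && python3 e.py w5; python3 f.py w5;  python3 - <<'E'
from h import *
y=np.radians(-150);Rt=frame([0,0,-1],[np.cos(y),np.sin(y),0])
t=np.array([.6480,-.0296,.165])-Rt.apply([-.0005,.0004,0]); print(t); plan(t,Rt)
E
```

```text
t: 11.07
tool_pos: [0.6492, -0.0301, 0.1667]
orientation: [2.722, -1.568, 0.003]
ft_force: [0.4, -0.7, -0.9]
width: 0.054
grasp_force: 25.0
11.0667 [ 0.6492 -0.0301  0.1667] [ 2.7215 -1.5684  0.0026]
spacer 0.95 [326. 273.] 7298 med [ 0.6523 -0.0353  0.1824] lo [ 0.6257 -0.0575  0.1565] hi [ 0.6758 -0.0079  0.1947]
spindle 0.66 [321. 182.] 6227 med [ 0.6644 -0.0439  0.014 ] lo [ 0.6033 -0.0771  0.0093] hi [0.695  0.0571 0.1009]
6663 x,y at tcp level -0.0005 0.0003 top above tcp 0.0272 tilt -0.004 0.001 rms 0.0004376391420028419
spindle [ 0.6481 -0.0295  0.0004] 4739 rms 0.0006962336849441799
pin pts 5 yaw 110.61939315782635 along 0.0007228399522365148 mid -0.02784354004940815
pillar-ish 0 
[ 0.6486 -0.0298  0.165 ]
turn [-0.0003 -0.0016  0.0013] rows 1 each [-0.0003 -0.0016  0.0013]
shift cm [-0.0423  0.0323  0.1499] rows 1 each [-0.0423  0.0323  0.1499]
```

View pics/w5.png

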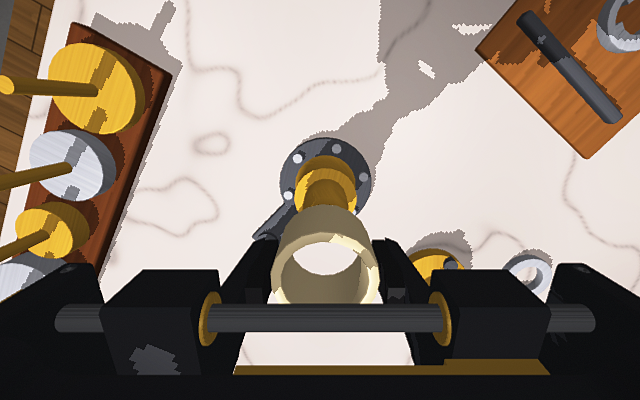

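The spacer (325,265) lines up over the spindle (325,190). I'll lower it in stages and check the force after each one.

```bash
python3 -m handwheel '[[1,-0.04,0.03,0.5,0,-0.0016,0],[1,0,0,0.8,0,0,0],[1,0,0,0.8,0,0,0],[1,0,0,0.8,0,0,0],[1,0,0,0.8,0,0,0],[1,0,0,0.8,0,0,0],[1,0,0,0.5,0,0,0],[1,0,0,0,0,0,0]]'
```

```text
t: 11.88
tool_pos: [0.6475, -0.0297, 0.1136]
orientation: [2.721, -1.569, -0.007]
ft_force: [0.4, -0.5, -0.8]
width: 0.0543
grasp_force: 25.0
```

```bash
python3 -m handwheel '[[1,0,0,0,0,0,0],[1,0,0,0,0,0,0]]'; python3 -m handwheel '[[1,0,0,0,0,0,0]]'
```

```text
t: 12.05
tool_pos: [0.6483, -0.0298, 0.1156]
orientation: [2.721, -1.569, -0.002]
ft_force: [-0.6, 0.7, -0.7]
width: 0.0547
grasp_force: 25.0
t: 12.13
tool_pos: [0.6483, -0.0299, 0.1156]
orientation: [2.721, -1.569, -0.002]
ft_force: [0.0, -0.1, -0.2]
width: 0.0543
grasp_force: 25.0
```

```bash
python3 -m handwheel '[[1,0.01,0.01,0.4,0,0,0],[1,0,0,0.4,0,0,0],[1,0,0,0.4,0,0,0],[1,0,0,0.4,0,0,0],[1,0,0,0.2,0,0,0],[1,0,0,0,0,0,0]]' && python3 -m handwheel '[[1,0,0,0.4,0,0,0],[1,0,0,0.4,0,0,0],[1,0,0,0.4,0,0,0],[1,0,0,0.4,0,0,0],[1,0,0,0.2,0,0,0],[1,0,0,0.1,0,0,0],[1,0,0,0,0,0,0],[1,0,0,0,0,0,0]]'
```

```text
t: 12.63
tool_pos: [0.6477, -0.0299, 0.0964]
orientation: [2.721, -1.569, -0.005]
ft_force: [0.5, 0.2, -0.9]
width: 0.0543
grasp_force: 25.0
t: 13.3
tool_pos: [0.648, -0.0299, 0.0782]
orientation: [2.721, -1.569, -0.003]
ft_force: [-0.3, 1.4, -0.1]
width: 0.0543
grasp_force: 25.0
```

```bash
python3 -m handwheel '[[1,0,0,0.15,0,0,0],[1,0,0,0.15,0,0,0],[1,0,0,0.1,0,0,0],[1,0,0,0,0,0,0]]' && python3 -m handwheel '[[1,0,0,0.1,0,0,0],[1,0,0,0,0,0,0]]'
```

```text
t: 13.63
tool_pos: [0.6478, -0.0299, 0.0738]
orientation: [2.721, -1.569, -0.004]
ft_force: [0.2, 0.6, -1.2]
width: 0.0542
grasp_force: 25.0
t: 13.8
tool_pos: [0.648, -0.0299, 0.0731]
orientation: [2.721, -1.569, -0.003]
ft_force: [0.0, 0.7, -1.5]
width: 0.0546
grasp_force: 25.0
```

```bash
python3 -m handwheel '[[1,0,0,0.1,0,0,0],[1,0,0,0,0,0,0]]'
```

```text
t: 13.97
tool_pos: [0.648, -0.0298, 0.0729]
orientation: [2.721, -1.569, -0.003]
ft_force: [-2.6, 0.3, 5.3]
width: 0.0542
grasp_force: 25.0
```

Contact came at TCP 72.9 mm, where predicted, so the spacer is seated. Now release and retreat upward.

```bash
python3 -m handwheel '[[-1,0,0,0,0,0,0],[-1,0,0,0,0,0,0],[-1,0,0,0,0,0,0],[-1,0,0,0,0,0,0],[-1,0,0,0,0,0,0],[-1,0,0,0,0,0,0]]' 25 && python3 -m handwheel '[[-1,0,0,-1,0,0,0],[-1,0,0,-2,0,0,0],[-1,0,0,-3,0,0,0],[-1,0,0,-4,0,0,0],[-1,0,0,-4,0,0,0],[-1,0,0,-3,0,0,0],[-1,0,0,0,0,0,0]]' && python3 c.py w6 spacer spindle
python3 - <<'E'
from h import *
z=np.load("w6.npz");V=z["W"].reshape(-1,3);r=np.hypot(V[:,0]-.648,V[:,1]+.0296)
m=(r>.021)&(r<.028)&(V[:,2]>.08);print(np.percentile(V[m][:,2],[5,50,95]))
E
```

```text
t: 14.47
tool_pos: [0.6479, -0.0299, 0.072]
orientation: [2.721, -1.569, -0.003]
ft_force: [0.7, 0.1, -0.3]
width: 0.0879
grasp_force: 0.0
t: 15.05
tool_pos: [0.65, -0.0303, 0.2504]
orientation: [-2.719, 1.568, -0.016]
ft_force: [0.3, -0.0, 0.6]
width: 0.0879
grasp_force: 0.0
15.05 [ 0.65   -0.0303  0.2504] [-2.7188  1.5676 -0.0157]
spacer 0.96 [324. 165.] 974 med [ 0.6498 -0.0364  0.0955] lo [ 0.6207 -0.0568  0.0651] hi [ 0.6726 -0.0042  0.0976]
spindle 0.79 [307. 188.] 5492 med [ 0.6658 -0.0246  0.0152] lo [ 0.6036 -0.0754  0.0047] hi [0.6922 0.0715 0.1994]
[0.0955 0.3435 0.3491]
```

```bash
python3 -m handwheel '[[-1,0,0,0,0,0,-0.12],[-1,0,0,0,0,0,-0.12],[-1,0,0,0,0,0,-0.12],[-1,0,0,0,0,0,-0.12],[-1,0,0,0,0,0,-0.12],[-1,0,0,0,0,0,-0.12],[-1,0,0,0,0,0,-0.12],[-1,0,0,0,0,0,-0.12],[-1,0,0,0,0,0,-0.12],[-1,0,0,0,0,0,-0.12],[-1,0,0,0,0,0,-0.12]]' && python3 -m handwheel '[[-1,0,0,0,0,0,-0.12],[-1,0,0,0,0,0,-0.12],[-1,0,0,0,0,0,-0.12],[-1,0,0,0,0,0,-0.12],[-1,0,0,0,0,0,-0.12],[-1,0,0,0,0,0,-0.12],[-1,0,0,0,0,0,-0.12],[-1,0,0,0,0,0,-0.12],[-1,0,0,0,0,0,-0.12],[-1,0,0,0,0,0,0]]'
python3 - <<'E'
from h import *
y=np.radians(-15);plan([.480,-.316,.17],frame([0,0,-1],[np.cos(y),np.sin(y),0]))
E
```

```text
t: 16.12
tool_pos: [0.6477, -0.0299, 0.2402]
orientation: [-3.109, -0.438, 0.008]
ft_force: [0.8, -0.5, 0.9]
width: 0.0885
grasp_force: 0.0
t: 16.95
tool_pos: [0.6478, -0.0299, 0.2404]
orientation: [-2.441, -1.971, 0.005]
ft_force: [0.6, 0.0, 0.4]
width: 0.0882
grasp_force: 0.0
turn [-0.0052 -0.0001  0.0491] rows 1 each [-0.0052 -0.0001  0.0491]
shift cm [-31.9788  -8.8018   7.039 ] rows 9 each [-3.5532 -0.978   0.7821]
```

```bash
python3 -m handwheel '[[-1,-2,-0.6,0,-0.005,0,0.049],[-1,-3.6,-1,0,0,0,0],[-1,-3.8,-1,0,0,0,0],[-1,-3.8,-1,0,0,0,0],[-1,-3.8,-1,0.5,0,0,0],[-1,-3.8,-1,1.5,0,0,0],[-1,-3.8,-1,1.5,0,0,0],[-1,-3.6,-1,1.5,0,0,0],[-1,-2.4,-0.8,1,0,0,0],[-1,-1.4,-0.4,1,0,0,0],[-1,0,0,0,0,0,0],[-1,0,0,0,0,0,0]]' && python3 c.py w7 lock_ring tommy_bar grease_tin
python3 - <<'E'
from h import *
s=read_state();im,d=snapshot("side");W=cloud("side",d).reshape(-1,3)
l=R.from_rotvec(s["orientation"]).inv().apply(W-s["tool_pos"])
m=(l[:,0]>.04)&(l[:,0]<.16)&(abs(l[:,1])<.08)&(l[:,2]<-.06)&(l[:,2]>-.22); print("camera-body pts",m.sum(),np.percentile(l[m],[2,50,98],axis=0) if m.any() else "")
m=(abs(l[:,0])<.06)&(abs(l[:,1])<.13)&(l[:,2]<-.03)&(l[:,2]>-.25); print("body pts",m.sum(),np.percentile(l[m],[1,50,99],axis=0))
E
```

```text
t: 17.95
tool_pos: [0.4803, -0.3154, 0.1713]
orientation: [2.5, 1.902, 0.003]
ft_force: [-0.3, -0.5, 0.2]
width: 0.0877
grasp_force: 0.0
17.95 [ 0.4803 -0.3154  0.1713] [2.5    1.9024 0.0031]
lock_ring 0.93 [324. 168.] 1585 med [ 0.483  -0.3134  0.0206] lo [ 0.4552 -0.3409  0.0089] hi [ 0.5095 -0.2853  0.0221]
tommy_bar 0.64 [325. 121.] 1819 med [ 0.4974 -0.2508  0.0204] lo [ 0.4276 -0.2653  0.0085] hi [ 0.5687 -0.2369  0.0221]
grease_tin 0.77 [348. 257.] 1735 med [ 0.4881 -0.393   0.0582] lo [ 0.4684 -0.4206  0.0129] hi [ 0.5076 -0.3811  0.0601]
camera-body pts 0 
body pts 6172 [[-0.0578 -0.1103 -0.249 ]
 [-0.0224 -0.0116 -0.1076]
 [ 0.0276  0.0889 -0.039 ]]
```

View pics/w7.png

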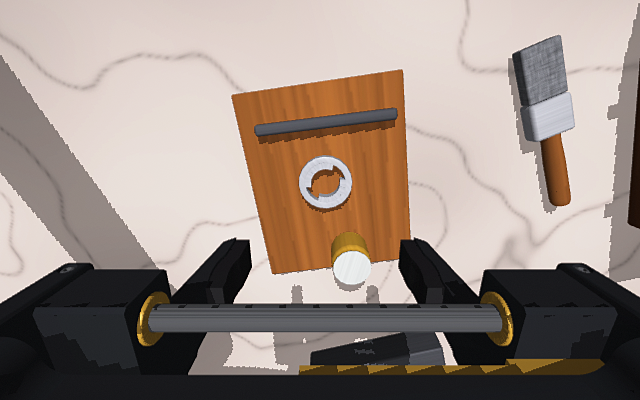

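The ring is at (326,182) with its notches on a diagonal, the bar is above it and the tin at (350,255). Next I'll measure the ring's centre and notch direction.

```bash
cat > g.py <<'E'
from h import *
from scipy.optimize import least_squares
z=np.load("w7.npz");W=z["W"];im=z["im"].astype(float);T=z["T"];K=np.array(camera_model("wrist")["camera_matrix"])
q=W.reshape(-1,3);c=np.array([.4815,-.3145])
for i in range(3):
    r=np.hypot(q[:,0]-c[0],q[:,1]-c[1]);m=(r<.04)&(q[:,2]>.0165)&(q[:,2]<.0235);p=q[m]
    f=lambda v:np.maximum(np.hypot(p[:,0]-v[0],p[:,1]-v[1])-.030,0)+np.maximum(.016-np.hypot(p[:,0]-v[0],p[:,1]-v[1]),0)
    c=least_squares(f,c).x
zt=np.median(p[:,2]);print("depth centre",c,"z",zt,len(p))
def sample(P):
    C=(P-T[:3,3])@T[:3,:3]; uv=C@K.T; uv=(uv[...,:2]/uv[...,2:]).astype(np.float32)
    return cv2.remap(im.astype(np.float32),uv[...,0],uv[...,1],cv2.INTER_LINEAR)
# greyness (blue/red): steel ~1, wood low. template fit on the top plane
xs=np.linspace(-.036,.036,145);X,Y=np.meshgrid(xs,xs)
I=sample(np.stack([c[0]+X,c[1]+Y,np.full_like(X,zt)],-1)); S=(I[...,2]/(I[...,0]+1)>.6).astype(float)
def tmpl(dx,dy,th):
    x=(X-dx)*np.cos(th)+(Y-dy)*np.sin(th);y=-(X-dx)*np.sin(th)+(Y-dy)*np.cos(th);r=np.hypot(x,y)
    return ((r<.03)&(r>.016)&~((abs(y)<.0065)&(r<.022))).astype(float)
best=max(((np.mean(tmpl(dx,dy,np.radians(t))==S),dx,dy,t) for t in range(0,180,3) for dx in np.arange(-.004,.0041,.001) for dy in np.arange(-.004,.0041,.001)))
b=best;best=max(((np.mean(tmpl(dx,dy,np.radians(t))==S),dx,dy,t) for t in np.arange(b[3]-4,b[3]+4.1,1) for dx in b[1]+np.arange(-.001,.0011,.0005) for dy in b[2]+np.arange(-.001,.0011,.0005)))
print("template",best,"centre",c+best[1:3],"notch yaw",best[3])
# polar check at r=19.5mm
th=np.radians(np.arange(0,360,5));ci=c+np.array(best[1:3]);A=sample(np.stack([ci[0]+.019*np.cos(th),ci[1]+.019*np.sin(th),np.full_like(th,zt)],-1)[None])[0]
print("".join("#" if v>.6 else "." for v in A[:,2]/(A[:,0]+1)))
out=np.hstack([cv2.resize(np.clip(I,0,255).astype(np.uint8),(400,400)),cv2.resize((S*255).astype(np.uint8)[...,None].repeat(3,2),(400,400))]);save("pics/ring.png",out)
E
python3 g.py
```

```text
depth centre [ 0.4819 -0.3138] z 0.02067998161695489 1422
template (np.float64(0.956385255648038), np.float64(0.0), np.float64(0.0), np.float64(25.0)) centre [ 0.4819 -0.3138] notch yaw 25.0
##........###########################........###########################
```

View pics/ring.png

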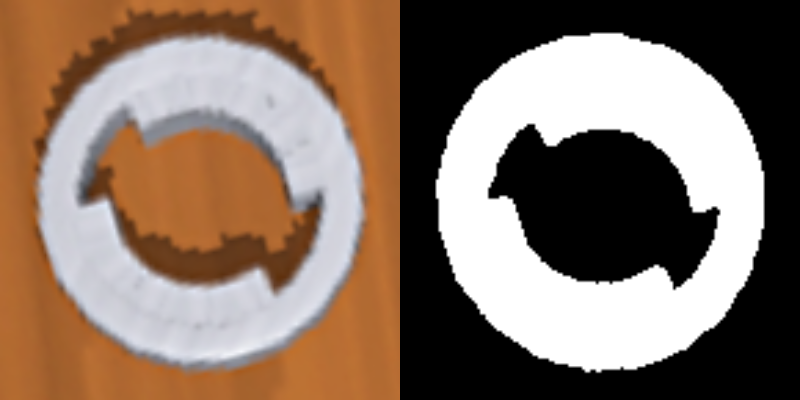

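The notch axis comes out at about 25.5°, with the ring centred at (0.482, -0.314). I'll grasp with tool y at -50.5°, which clears the bar and the tin.

Run:
```python
from h import *
y=np.radians(-50.5);plan([.4819,-.3138,.0115],frame([0,0,-1],[np.cos(y),np.sin(y),0]))
```

```text
turn [ 0.0036 -0.0011  0.6163] rows 6 each [ 0.0006 -0.0002  0.1027]
shift cm [ 0.094  -0.0407 16.1098] rows 5 each [ 0.0188 -0.0081  3.222 ]
```

```bash
python3 -m handwheel '[[-0.64,0,0,0,0.0036,-0.001,0.1027],[-0.64,0,0,0,0,0,0.1027],[-0.64,0,0,0,0,0,0.1027],[-0.64,0,0,0,0,0,0.1027],[-0.64,0,0,0,0,0,0.1027],[-0.64,0.1,-0.04,0,0,0,0.1027],[-0.64,0,0,3,0,0,0],[-0.64,0,0,4,0,0,0],[-0.64,0,0,3,0,0,0],[-0.64,0,0,2,0,0,0],[-0.64,0,0,0,0,0,0],[-0.64,0,0,0,0,0,0]]'
python3 - <<'E'
from h import *
y=np.radians(-50.5);plan([.4819,-.3138,.0115],frame([0,0,-1],[np.cos(y),np.sin(y),0]))
E
```

```text
t: 19.2
tool_pos: [0.4814, -0.3142, 0.0523]
orientation: [-2.956, -1.061, 0.002]
ft_force: [0.2, -0.5, 0.8]
width: 0.0725
grasp_force: 0.0
turn [-0.0009  0.0009 -0.0003] rows 1 each [-0.0009  0.0009 -0.0003]
shift cm [0.0641 0.0057 4.0821] rows 2 each [0.032  0.0028 2.0411]
```

```bash
python3 -m handwheel '[[-0.64,0.06,0,1.2,0,0,0],[-0.64,0,0,1.2,0,0,0],[-0.64,0,0,0.8,0,0,0],[-0.64,0,0,0.5,0,0,0],[-0.64,0,0,0.35,0,0,0],[-0.64,0,0,0,0,0,0],[-0.64,0,0,0,0,0,0]]' && python3 -m handwheel '[[1,0,0,0,0,0,0],[1,0,0,0,0,0,0],[1,0,0,0,0,0,0],[1,0,0,0,0,0,0],[1,0,0,0,0,0,0],[1,0,0,0,0,0,0]]' 30
```

```text
t: 19.78
tool_pos: [0.4816, -0.3143, 0.0117]
orientation: [2.957, 1.06, -0.001]
ft_force: [0.1, -0.2, 0.3]
width: 0.0723
grasp_force: 0.0
t: 20.28
tool_pos: [0.4816, -0.3144, 0.0119]
orientation: [2.957, 1.06, -0.001]
ft_force: [-1.2, 0.7, 3.3]
width: 0.058
grasp_force: 30.0
```

```bash
python3 -m handwheel '[[1,0,0,-0.5,0,0,0],[1,0,0,-1.5,0,0,0],[1,0,0,-3,0,0,0],[1,0,0,-4,0,0,0],[1,0,0,-4,0,0,0],[1,0,0,-4,0,0,0],[1,0,0,-3,0,0,0],[1,0,0,-1.5,0,0,0],[1,0,0,0,0,0,0.083],[1,0,0,0,0,0,0.083],[1,0,0,0,0,0,0],[1,0,0,0,0,0,0]]'
python3 - <<'E'
from h import *
y=np.radians(-60);plan([.579,-.070,.23],frame([0,0,-1],[np.cos(y),np.sin(y),0]))
E
```

```text
t: 21.28
tool_pos: [0.4815, -0.314, 0.2264]
orientation: [-3.033, -0.815, 0.002]
ft_force: [-0.4, -0.2, -1.3]
width: 0.0579
grasp_force: 30.0
turn [-0.0008  0.0011  0.0015] rows 1 each [-0.0008  0.0011  0.0015]
shift cm [ 20.6438 -16.2519  -0.3645] rows 7 each [ 2.9491 -2.3217 -0.0521]
```

```bash
python3 -m handwheel '[[1,1.6,-1.3,-0.3,0,0,0],[1,2.8,-2.2,0,0,0,0],[1,3,-2.4,0,0,0,0],[1,3,-2.4,0,0,0,0],[1,3,-2.4,0,0,0,0],[1,3,-2.4,0,0,0,0],[1,2.6,-2,0,0,0,0],[1,1.6,-1.2,0,0,0,0],[1,0,0,0,0,0,0],[1,0,0,0,0,0,0],[1,0,0,0,0,0,0]]' && python3 c.py w8 lock_ring spindle; python3 f.py w8
```

```text
t: 22.2
tool_pos: [0.5785, -0.0708, 0.2292]
orientation: [3.034, 0.813, -0.002]
ft_force: [0.1, -0.6, -1.9]
width: 0.058
grasp_force: 30.0
22.2 [ 0.5785 -0.0708  0.2292] [ 3.0345  0.8129 -0.0024]
lock_ring 0.95 [333. 272.] 5872 med [ 0.5805 -0.0703  0.2371] lo [ 0.5522 -0.0977  0.2277] hi [ 0.6072 -0.0436  0.2384]
spindle 0.68 [302.  80.] 6761 med [ 0.6631 -0.0025  0.013 ] lo [ 0.603  -0.0744  0.009 ] hi [0.6942 0.0681 0.1587]
spindle [ 0.6487 -0.0293  0.0002] 3612 rms 0.0014728331886661886
pin pts 204 yaw 16.063825773159948 along 0.039002936674414374 mid 0.0014569198942469726
pillar-ish 715 [0.6709 0.0617 0.1386]
```

View pics/w8.png

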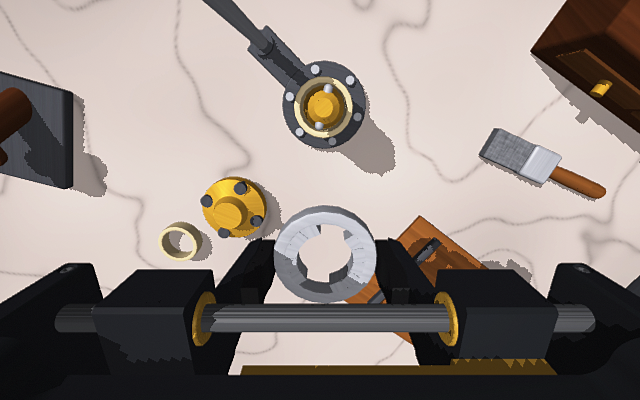

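The ring is held level at (325,255), and the spacer is seated on the spindle at (325,107) with the pin running (328,88) to (318,127). Next I'll fit the ring in the tool frame and the spindle neck.

```bash
cat > k.py <<'E'
from h import *
import sys
from scipy.optimize import least_squares
tag=sys.argv[1];z=np.load(f"{tag}.npz");W=z["W"];im=z["im"].astype(np.float32);T=z["T"];K=np.array(camera_model("wrist")["camera_matrix"])
Rt=R.from_rotvec(z["rv"])
g=np.load(f"{tag}_lock_ring.npy");p=W[g];p=p[~np.isnan(p[:,0])];l=Rt.inv().apply(p-z["pos"])
h=np.median(l[:,2]);q=l[abs(l[:,2]-h)<.003]
A=np.c_[q[:,:2],np.ones(len(q))];pl=np.linalg.lstsq(A,q[:,2],rcond=None)[0];print("top plane slopes",pl[:2],"z at tcp",pl[2],len(q))
rr=lambda v:np.hypot(q[:,0]-v[0],q[:,1]-v[1]);f=lambda v:np.maximum(rr(v)-.030,0)+np.maximum(.016-rr(v),0)
c=least_squares(f,[0,0],loss="soft_l1",f_scale=.0005).x;print("ring centre tool",c)
# notch: rays at top plane; grayscale picture of region mask + depth hole
xs=np.linspace(-.036,.036,145);X,Y=np.meshgrid(xs,xs)
P=Rt.apply(np.stack([c[0]+X,c[1]+Y,np.full_like(X,h)],-1).reshape(-1,3))+z["pos"]
C=(P-T[:3,3])@T[:3,:3];uv=C@K.T;uv=(uv[:,:2]/uv[:,2:]).astype(np.float32).reshape(145,145,2)
D=cv2.remap(z["d"],uv[...,0],uv[...,1],cv2.INTER_NEAREST);e=C[:,2].reshape(145,145)
S=(abs(D-e)<.0035)
def tm(dx,dy,th):
    x=(X-dx)*np.cos(th)+(Y-dy)*np.sin(th);y=-(X-dx)*np.sin(th)+(Y-dy)*np.cos(th);r=np.hypot(x,y)
    return (r<.03)&(r>.016)&~((abs(y)<.0065)&(r<.022))
vis=np.hypot(X,Y)<.026
G=np.arange(-.0015,.0016,.0005)
b=max((np.mean((tm(dx,dy,np.radians(t))==S)),dx,dy,t) for t in range(0,180,2) for dx in G for dy in G)
print("template",b,"centre",c+np.array(b[1:3]),"notch in tool (from x to y) deg",b[3])
n=Rt.apply([np.cos(np.radians(b[3])),np.sin(np.radians(b[3])),0]);print("notch world yaw",np.degrees(np.arctan2(n[1],n[0]))%180)
V=W.reshape(-1,3);V=V[~np.isnan(V[:,0])];prof=np.array([(0,127),(8,127),(14,121),(14,100)])/1e3
s=np.array([.648,-.0296,0])
for it in range(4):
    r=np.hypot(V[:,0]-s[0],V[:,1]-s[1]);k=(r<.0165)&(V[:,2]>.1);
    th=np.arctan2(V[:,1]-s[1],V[:,0]-s[0])-np.radians(16);k&=(r<.011)|(abs(np.sin(th))*r>.006);Q=V[k]
    def fn(v):
        Z=np.stack([np.hypot(Q[:,0]-v[0],Q[:,1]-v[1]),Q[:,2]-v[2]],1);o=np.full(len(Q),9.)
        for a,bb in zip(prof[:-1],prof[1:]):
            d=bb-a;t=np.clip((Z-a)@d/(d@d),0,1);o=np.minimum(o,np.linalg.norm(Z-a-t[:,None]*d,axis=1))
        return o
    s=least_squares(fn,s,loss="soft_l1",f_scale=.001).x
print("spindle",s,len(Q),"rms",np.sqrt(np.mean(fn(s)**2)))
r=np.hypot(V[:,0]-s[0],V[:,1]-s[1]);k=(r<.027)&(r>.0225)&(V[:,2]>.09)&(V[:,2]<.11);print("spacer top z",np.median(V[k][:,2])-s[2],k.sum())
k=(r<.022)&(r>.013)&(V[:,2]>.113)&(V[:,2]<.126);u=np.linalg.svd(V[k][:,:2]-s[:2])[2][0];pr=(V[k][:,:2]-s[:2])@u;print("pin yaw",np.degrees(np.arctan2(u[1],u[0]))%180,pr.min(),pr.max())
E
python3 k.py w8
```

```text
top plane slopes [0.0009 0.0005] z at tcp -0.007977604164390164 5002
ring centre tool [-0.0001  0.0007]
template (np.float64(0.962140309155767), np.float64(0.0005), np.float64(0.0), 16) centre [0.0004 0.0007] notch in tool (from x to y) deg 16
notch world yaw 13.992359844204588
spindle [ 0.6481 -0.0298  0.0002] 736 rms 0.0005885896311000141
spacer top z 0.09989544111706346 831
pin yaw 16.104156727164536 -0.019467840097430165 0.019533013037122137
```

Run:
```python
from h import *
y=np.radians(-59);Rt=frame([0,0,-1],[np.cos(y),np.sin(y),0])
t=np.array([.6481,-.0297,.150])-Rt.apply([.0002,.0007,0]); print(t); plan(t,Rt)
```

```text
[ 0.6476 -0.0292  0.15  ]
turn [-0.0001  0.0011 -0.0194] rows 1 each [-0.0001  0.0011 -0.0194]
shift cm [ 8.0832 -0.0406  7.9382] rows 3 each [ 2.6944 -0.0135  2.6461]
```

```bash
python3 -m handwheel '[[1,2,-0.04,0,0,0.001,-0.019],[1,3,0,0,0,0,0],[1,2.2,0,0,0,0,0],[1,0.88,0,0,0,0,0],[1,0,0,2,0,0,0],[1,0,0,3,0,0,0],[1,0,0,2,0,0,0],[1,0,0,0.94,0,0,0],[1,0,0,0,0,0,0],[1,0,0,0,0,0,0],[1,0,0,0,0,0,0]]' && python3 c.py w9 lock_ring spindle; python3 k.py w9
python3 - <<'E'
from h import *
y=np.radians(-59);Rt=frame([0,0,-1],[np.cos(y),np.sin(y),0])
t=np.array([.6481,-.0297,.150])-Rt.apply([.0002,.0007,0]); print(t); plan(t,Rt)
E
```

```text
t: 23.27
tool_pos: [0.6487, -0.0288, 0.1518]
orientation: [3.026, 0.84, 0.004]
ft_force: [-1.1, -1.3, -1.7]
width: 0.0578
grasp_force: 30.0
23.2667 [ 0.6487 -0.0288  0.1518] [3.026  0.8396 0.0041]
lock_ring 0.86 [332. 271.] 6128 med [ 0.6507 -0.0284  0.1596] lo [ 0.621  -0.0567  0.1479] hi [ 0.6775 -0.0011  0.161 ]
spindle 0.67 [156. 138.] 19987 med [0.6768 0.0642 0.1874] lo [ 0.6236 -0.0627  0.0083] hi [0.6944 0.0818 0.215 ]
top plane slopes [0.0015 0.0002] z at tcp -0.007853046873863234 5085
ring centre tool [-0.0001  0.0002]
template (np.float64(0.9616646848989299), np.float64(0.0005), np.float64(0.0), 16) centre [0.0004 0.0002] notch in tool (from x to y) deg 16
notch world yaw 15.015269984095987
spindle [ 0.6337 -0.0465  0.0326] 1555 rms 0.007805033064015892
spacer top z 0.06753810738956137 9
pin yaw 53.8881237117955 0.00829119404927125 0.02136616396747034
[ 0.6476 -0.0292  0.15  ]
turn [ 0.0014 -0.0016  0.0005] rows 1 each [ 0.0014 -0.0016  0.0005]
shift cm [-0.1087  0.0095  0.1329] rows 1 each [-0.1087  0.0095  0.1329]
```

```bash
cat > m.py <<'E'
from h import *
y=np.radians(-59);Rt=frame([0,0,-1],[np.cos(y),np.sin(y),0])
t=np.array([.6481,-.0297,.150])-Rt.apply([.0002,.0005,0]); print(t); plan(t,Rt)
E
python3 -m handwheel '[[1,0,0,0.3,0,0,0],[1,0,0,0,0,0,0],[1,0,0,0,0,0,0]]'; python3 m.py;  python3 -m handwheel '[[1,0,0,0,0,0,0],[1,0,0,0,0,0,0]]'; python3 m.py
```

```text
t: 23.67
tool_pos: [0.648, -0.0284, 0.1469]
orientation: [-3.027, -0.84, 0.0]
ft_force: [-0.9, -0.2, -1.0]
width: 0.0583
grasp_force: 30.0
[ 0.6477 -0.0294  0.15  ]
turn [-0.0002  0.      0.0006] rows 1 each [-0.0002  0.      0.0006]
shift cm [-0.0772  0.072  -0.307 ] rows 1 each [-0.0772  0.072  -0.307 ]
t: 23.83
tool_pos: [0.648, -0.0283, 0.1471]
orientation: [-3.027, -0.841, -0.0]
ft_force: [-0.5, 0.6, -1.0]
width: 0.0581
grasp_force: 30.0
[ 0.6477 -0.0294  0.15  ]
turn [ 0.     -0.0002  0.0007] rows 1 each [ 0.     -0.0002  0.0007]
shift cm [-0.0851  0.0684 -0.2929] rows 1 each [-0.0851  0.0684 -0.2929]
```

```bash
python3 -m handwheel '[[1,-0.08,0.07,0.4,0,0,0],[1,0,0,0.5,0,0,0],[1,0,0,0.5,0,0,0],[1,0,0,0.3,0,0,0],[1,0,0,0,0,0,0],[1,0,0,0,0,0,0]]'; python3 m.py
```

```text
t: 24.33
tool_pos: [0.6476, -0.0294, 0.1297]
orientation: [-3.027, -0.84, 0.001]
ft_force: [-0.0, 0.7, -1.2]
width: 0.0583
grasp_force: 30.0
[ 0.6477 -0.0294  0.15  ]
turn [-0.0004  0.0002  0.0006] rows 1 each [-0.0004  0.0002  0.0006]
shift cm [ 0.0043  0.0014 -2.0259] rows 1 each [ 0.0043  0.0014 -2.0259]
```

Well aligned. Underside is about 126 mm up; now slowly past the pin.

```bash
python3 -m handwheel '[[1,0,0,0.15,0,0,0],[1,0,0,0.15,0,0,0],[1,0,0,0.15,0,0,0],[1,0,0,0.15,0,0,0],[1,0,0,0,0,0,0]]'
```

```text
t: 24.75
tool_pos: [0.6476, -0.0294, 0.1236]
orientation: [-3.027, -0.84, 0.001]
ft_force: [-0.5, -0.7, -1.4]
width: 0.0579
grasp_force: 30.0
```

```bash
python3 -m handwheel '[[1,0,0,0.15,0,0,0],[1,0,0,0.15,0,0,0],[1,0,0,0.15,0,0,0],[1,0,0,0.15,0,0,0],[1,0,0,0,0,0,0]]'
```

```text
t: 25.17
tool_pos: [0.6475, -0.0294, 0.1176]
orientation: [-3.027, -0.84, 0.001]
ft_force: [0.9, 0.2, -1.4]
width: 0.0581
grasp_force: 30.0
```

```bash
python3 -m handwheel '[[1,0,0,0.15,0,0,0],[1,0,0,0.2,0,0,0],[1,0,0,0.2,0,0,0],[1,0,0,0.2,0,0,0],[1,0,0,0.2,0,0,0],[1,0,0,0.15,0,0,0],[1,0,0,0,0,0,0]]'
```

```text
t: 25.75
tool_pos: [0.6475, -0.0294, 0.1065]
orientation: [-3.027, -0.84, 0.001]
ft_force: [0.4, -0.3, -0.5]
width: 0.0579
grasp_force: 30.0
```

```bash
python3 -m handwheel '[[1,0,0,0.1,0,0,0],[1,0,0,0,0,0,0]]' && python3 -m handwheel '[[1,0,0,0.1,0,0,0],[1,0,0,0,0,0,0],[1,0,0,0,0,0,0]]'
```

```text
t: 25.92
tool_pos: [0.6477, -0.0294, 0.1059]
orientation: [-3.027, -0.84, 0.0]
ft_force: [0.8, 0.0, -1.6]
width: 0.0578
grasp_force: 30.0
t: 26.17
tool_pos: [0.6477, -0.0294, 0.105]
orientation: [-3.027, -0.84, -0.0]
ft_force: [0.0, 0.9, -0.3]
width: 0.0578
grasp_force: 30.0
```

```bash
python3 -m handwheel '[[1,0,0,0.1,0,0,0],[1,0,0,0,0,0,0]]'
```

```text
t: 26.33
tool_pos: [0.6478, -0.0294, 0.104]
orientation: [3.027, 0.84, 0.001]
ft_force: [-0.1, 0.2, -1.5]
width: 0.0577
grasp_force: 30.0
```

```bash
python3 -m handwheel '[[1,0,0,0.05,0,0,0],[1,0,0,0,0,0,0]]'
```

```text
t: 26.5
tool_pos: [0.6478, -0.0294, 0.104]
orientation: [3.027, 0.84, 0.001]
ft_force: [-1.1, 0.4, 2.7]
width: 0.058
grasp_force: 30.0
```

The ring touches the spacer at TCP 104 mm, as predicted. Now the quarter turn, in stages.

```bash
python3 -m handwheel '[[1,0,0,-0.03,0,0,-0.05],[1,0,0,0,0,0,-0.1],[1,0,0,0,0,0,-0.1],[1,0,0,0,0,0,-0.1],[1,0,0,0,0,0,0]]'
```

```text
t: 26.92
tool_pos: [0.6478, -0.0294, 0.104]
orientation: [2.832, 1.359, 0.001]
ft_force: [0.7, 0.2, 1.5]
width: 0.058
grasp_force: 30.0
```

```bash
python3 -m handwheel '[[1,0,0,0,0,0,-0.1],[1,0,0,0,0,0,-0.1],[1,0,0,0,0,0,-0.1],[1,0,0,0,0,0,-0.1],[1,0,0,0,0,0,0]]'
```

```text
t: 27.33
tool_pos: [0.6478, -0.0294, 0.104]
orientation: [2.508, 1.891, 0.001]
ft_force: [-0.4, 1.0, 0.9]
width: 0.0582
grasp_force: 30.0
```

```bash
python3 -m handwheel '[[1,0,0,0,0,0,-0.1],[1,0,0,0,0,0,-0.1],[1,0,0,0,0,0,-0.1],[1,0,0,0,0,0,0]]'
```

```text
t: 27.67
tool_pos: [0.6478, -0.0294, 0.104]
orientation: [2.2, 2.243, 0.001]
ft_force: [0.0, -0.4, 1.8]
width: 0.0581
grasp_force: 30.0
```

```bash
python3 -m handwheel '[[1,0,0,0,0,0,-0.1],[1,0,0,0,0,0,-0.1],[1,0,0,0,0,0,-0.1],[1,0,0,0,0,0,-0.1],[1,0,0,0,0,0,-0.02],[1,0,0,0,0,0,0],[1,0,0,0,0,0,0]]'
```

```text
t: 28.25
tool_pos: [0.6478, -0.0294, 0.104]
orientation: [1.689, 2.648, 0.0]
ft_force: [0.4, -0.1, 2.2]
width: 0.058
grasp_force: 30.0
```

```bash
python3 -m handwheel '[[1,0,0,0,0,0,-0.1],[1,0,0,0,0,0,0],[1,0,0,0,0,0,0]]' && python3 -m handwheel '[[-0.6,0,0,0,0,0,0],[-0.6,0,0,0,0,0,0],[-0.6,0,0,0,0,0,0],[-0.6,0,0,0,0,0,0],[-0.6,0,0,0,0,0,0]]' && python3 -m handwheel '[[-0.6,0,0,-0.5,0,0,0],[-0.6,0,0,-1,0,0,0],[-0.6,0,0,-2,0,0,0],[-0.6,0,0,-3,0,0,0],[-0.6,0,0,-3,0,0,0],[-0.6,0,0,-3,0,0,0],[-0.6,0,0,-2,0,0,0],[-0.6,0,0,0,0,0,0],[-0.6,0,0,0,0,0,0],[-0.6,0,0,0,0,0,0]]' && python3 c.py wa lock_ring spacer spindle
python3 - <<'E'
from h import *
z=np.load("wa.npz");im=z["im"];W=z["W"]
V=W.reshape(-1,3);r=np.hypot(V[:,0]-.648,V[:,1]+.0296)
m=(r>.023)&(r<.029)&(V[:,2]>.09)&(V[:,2]<.125);print("ring top z",np.percentile(V[m][:,2],[5,50,95]))
u,v=proj("wrist",[.648,-.0296,.11]).astype(int);cr=im[max(v-60,0):v+60,u-80:u+80];save("pics/wa_crop.png",cv2.resize(cr,None,fx=4,fy=4,interpolation=cv2.INTER_CUBIC))
E
```

```text
t: 28.5
tool_pos: [0.6478, -0.0294, 0.104]
orientation: [1.554, 2.73, 0.0]
ft_force: [-0.5, 0.9, 3.8]
width: 0.0579
grasp_force: 30.0
t: 28.92
tool_pos: [0.6476, -0.0294, 0.1036]
orientation: [-1.548, -2.733, -0.0]
ft_force: [0.1, 1.1, -0.8]
width: 0.0702
grasp_force: 0.0
t: 29.75
tool_pos: [0.6473, -0.0293, 0.2478]
orientation: [-1.547, -2.733, 0.001]
ft_force: [-0.5, -0.5, -0.4]
width: 0.0705
grasp_force: 0.0
29.75 [ 0.6473 -0.0293  0.2478] [-1.5466 -2.7327  0.0006]
lock_ring 0.44 [168. 241.] 1057 med [ 0.4982 -0.2488  0.0186] lo [ 0.429  -0.2695  0.008 ] hi [ 0.5686 -0.2359  0.021 ]
spacer 0.6 [322. 157.] 187 med [ 0.6337 -0.007   0.0793] lo [ 0.6198 -0.0515  0.0615] hi [ 0.6544 -0.0016  0.1013]
spindle 0.93 [363. 133.] 6585 med [0.6629 0.0384 0.0878] lo [ 0.6034 -0.0524  0.0087] hi [0.69   0.0833 0.2144]
ring top z [0.1103 0.1116 0.1127]
```

View pics/wa_crop.png

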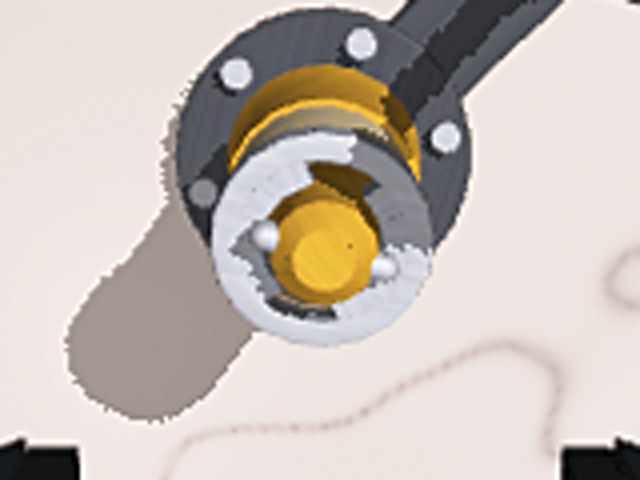

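The ring lies flat on the spacer with its top about 112 mm up. Its notches, at (345,180) and (300,305), are across the pin ends at (265,237) and (385,267), so it is locked. The gripper is well clear.

```bash
python3 -c "
from plant import finish_job;print(finish_job())"
```

```text
the job is handed in; nothing more can be done
None
```

The long spacer stands on the spindle's shoulder, and the locking ring lies flat on it, turned about 90° under the cross pin; the job was handed in at about 30 s, with nothing else on the bench touched.

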